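# Clamp a relief tile in the corner stop

## Robot

A 6-joint arm with a two-finger parallel gripper is mounted at the origin on the work surface. World frame = base frame: x ahead of the robot, y to its left, z up, the work surface at z = 0. Lengths are in mm, angles in degrees, forces in N, time in s.
With the tool pointing down it reaches from about 325 to 875 mm from the base axis. Payload 4.4 kg.
Tool frame: the origin (TCP) lies midway between the tips of the shut fingers; the grasp point (between the pads) lies 19 mm behind it; z points along the fingers, y is the line along which they close (so a half turn about z gives the same grasp; the last joint's range is limited). The gripper opens to 85 mm and grips with 20 to 120 N. Pads are 22 mm wide; open, the fingers measure 114 mm over their backs; the gripper's body (76 mm by 85 mm) begins 54 mm behind the grasp point. The pads swing forward as they close: fully open they stand 13 mm farther back than shut.
Start: joints at [57.897, 11.837, 88.321, -0, 79.842, -8.623], TCP at [229.104, 527.388, 231.282] pointing down, gripper open.
Joint ranges: [-156.59, 156.59], [-49.26, 127.26], [12.9, 141.05], [-63.56, 243.56], [4.71, 150.69], [-161.64, 161.64]. Speed limits (degrees/s): [159.86, 159.86, 180, 180, 180, 180].

## Interface

Orientations are given as [roll, pitch, yaw] about the fixed x, y, z axes, in that order (R = Rz(yaw) Ry(pitch) Rx(roll)).
In Python, from bench import * gives the robot as it stands. The module is installed in compiled form; this text tells all that it offers. Calls block until the motion is done:
- move_to(position, orientation): joint-space move of the TCP to a pose.
- move_linear(position, feed=150, orientation=None, threshold=None): straight line of the TCP; orientation=None keeps the orientation; feed is the mean speed in mm/s. With threshold (N) it stops when the force on the tool has changed by that much, and returns True; else False.
- movej(angles): joint-space move.
- ungrasp() and clamp(): open the fingers fully, or close them until they stop; the grip force is fixed at half the most.
- wait(seconds).
- solve_ik(position, orientation): joint angles nearest the present ones, or None.
- get_image(name): name is "scene" or "side" or "wrist"; returns (picture, depth): 420x560x3 uint8, blue, green, red; 420x560 float32, mm along the optical axis (not along the pixel's ray), 0 where there is no reading.
- get_calibration(name): a dict with "fx", "fy", "cx", "cy" (pixels), "R" (3x3) and "t" (3): a world point X has camera coordinates R X + t; the wrist camera has in their place "hand_eye" (4x4, takes a point from camera to tool coordinates, whose origin is the TCP and whose axes are the flange's). Camera axes: x right, y down, z forward; pixel columns grow to the right and rows downward; lengths in mm; the calibration is good to about 2 mm. The wrist camera is an equidistant fisheye: a pixel r from the principal point sees the ray r / f radians off the axis. A picture is of the moment at which its call begins: read the wrist's pose just before it. get_calibration takes no time and is no camera call.
A pose or a line that the arm cannot do raises PlanningError and nothing moves.
- finish_job(): hands the job in; it is judged then, once.
Trained networks look in the newest picture that a camera, given by its name, has taken for a name from the list of things; names that differ only in an ending like _2 or _b are one class to them, and where a whole thing is asked for, a point or a joint stands for the part that bears it (a point fixed in the world has none). Each returns a list of dicts, best first, with "score" (0 to 1); they miss things now and then, are a little off and sometimes report something else, mostly with a low value. They report only what shows in the picture. A call takes as long as a camera call. They do not tell look-alikes from the thing itself.
- trace(camera, thing): "mask" (420x560 bool, what is visible of it) and "point" ([column, row] in pixels, amid what is visible of it).
- place_of(camera, thing): "point" ([column, row] in pixels: a listed point, or the origin of a listed thing).
Readings, each from a call of its own:
- get_clock(): time.
- get_joint_positions(): joint angles.
- get_joint_vel(): joint speeds.
- get_joint_efforts(): joint torques, N m.
- get_tcp_pos(): TCP position.
- get_orientation(): TCP orientation.
- get_wrist_force(): force on the tool from outside, world axes, zero at the start.
- get_torque(): the same for the moment, N m.
- get_gripper_width(): finger opening in mm.
- get_grip_force(): force on a finger pad.
Only numpy, scipy, OpenCV 4.12 (cv2) and the standard library are available. Lean on these libraries where they do the work, as an engineer would, in place of code of your own. Each camera call takes 0.05 s, during which the arm holds its last target. There are 200 camera calls.

## Task

Gently push the relief tile, flat on the bench, until it is flush against both strips of the corner stop, its long side along the longer strip. Then stand the lying mallet upright on its head on the bench, let go, take it again by the handle and with it knock the raised steel holdfast down until its pad sits on the tile. Stand the mallet on its head on the bench again, clear of tile and stop; touch the holdfast only with the mallet, never hit the tile with it, and leave the other things alone.

Things in the scene. Friction and masses are not known exactly. Their poses are not given: they have to be found in the camera images.
- tile: Loose fired-clay relief tile, a flat slab 120 (x) by 150 (y) by 24 mm high, about 0.7 kg, with raised nested rectangles (3 mm, decoration) on top and a plain border; too wide to grip. Origin: centre of its underside; z up. A half turn makes no difference.
- stop: Wooden corner stop screwed down, an L of strips 18 mm high, 20 mm wide. Origin: inner corner of the L at bench height. Longer strip: inner face at x = 0, from y = 0 to -110 mm; shorter: inner face at y = 0, from x = 0 to -100 mm. A block 60 x 60 x 20 mm behind the corner (x and y 0 to 60 mm) carries the holdfast.
- seat (a point): Where the centre of the tile's underside lies when the tile is flush in the stop: at (-60, -75, 0) mm in the stop's frame; axes as the stop's (tile x along stop x, or half a turn from it).
- holdfast (a joint): Steel holdfast: a post sliding down in the block, a 42 mm round boss on top, an arm reaching 80 mm diagonally over the tile's corner (to -x, -y of the stop) to a 26 mm pad. Value: metres down; at 0 boss top 85 mm, pad underside 46 mm above the bench: the pad meets the tile at 0.022. Light spring up, tight friction keeps it where driven; moving it takes 12 to 18 N.
- boss (a point): Centre of the flat top of the holdfast's boss (42 mm across, 16 mm above the arm), where the mallet strikes; moves with the holdfast. At x = 30, y = 30 mm in the stop's frame.
- mallet: Loose mallet 195 mm long, 0.35 kg: square black head 60 x 60 x 75 mm long, round wooden handle 24 mm thick, 120 mm long out of its end. Origin: centre of the striking face (far end of the head); x runs from it along the axis to the handle's end (handle x = 75 to 195 mm). At first it lies with its axis level, 30 mm above the bench. Upright on its head: x up, origin at bench height.
- tub: Bystander: green plastic tub 110 mm across, 100 mm high, origin under its centre.
- bottle: Bystander: white plastic bottle 56 mm across, 150 mm high, origin under its centre.
- spatula: Bystander: spatula lying flat, along its x.
Mind the look-alikes: they are no part of the job. Of the things that look like the tile, take the one that is farthest to the robot's right at the start.

How it is judged (in metres and radians):
On the way, in this order (a step that is already met when the one before it is completed fails the run):
1. the tile lies flush in the corner stop while the holdfast is still up and the mallet still lies on its side (horizontal distance between tile and seat below 0.004 m and angle between the x axis of tile and the x axis of stop, either way round below 0.025 rad and height (world z) of tile below 0.003 m and value of joint holdfast below 0.012 m and angle between mallet's own x axis and vertical above 1.2 rad), for 0.2 s.
2. the mallet stands upright on its head on the bench, let go (angle between mallet's own x axis and vertical below 0.1 rad and height (world z) of mallet below 0.005 m and contact force between the fingers and mallet below 0.1 N), for 0.3 s.
3. the holdfast is driven down by the mallet, held in the fingers, until its pad sits on the tile (value of joint holdfast above 0.0205 m and contact force between mallet and holdfast above 1 N and contact force between the fingers and mallet above 1 N).
At the end, for the whole second after the job is handed in: Tile flat, centre within 4 mm of the seat and within 0.025 rad of square to the stop; holdfast down on the tile (joint 0.0200 to 0.0245); mallet upright on its head on the bench (within 0.1 rad, face within 5 mm of it), let go, touching neither tile nor stop; both at rest (all of step 2 and horizontal distance between tile and seat below 0.004 m and angle between the x axis of tile and the x axis of stop, either way round below 0.025 rad and height (world z) of tile below 0.003 m and value of joint holdfast between 0.02 and 0.0245 m and contact force between mallet and tile below 0.1 N and contact force between mallet and stop below 0.1 N and linear speed of each of mallet, tile below 0.01 m/s).
It fails at once if the tile is tipped or lifted (angle between tile's own z axis and vertical above 0.12 rad or height (world z) of tile above 0.015 m).
It fails at once if the tile is pushed against the stop with over 60 N (while the holdfast is up) (contact force between tile and stop above 60 N and value of joint holdfast below 0.012 m).
It fails at once if the holdfast is touched by the robot instead of the mallet (contact force between any of the fingers, the arm and holdfast above 1 N).
It fails at once if the mallet hits the tile (contact force between mallet and tile above 3 N).
It fails at once if a bystander is moved by more than 30 mm (distance of any of tub, bottle, spatula from where it was at the start of the episode above 0.03 m).
It also fails if it takes over 72 s, if anything falls off the work surface, if the arm or the gripper's body presses on something with over 40 N, if the wrist force passes 120 N, or if a joint passes its speed limit or range.

## Working session

There is one attempt and no reset: what is moved stays moved. The work goes in short steps, each a Python script; the robot and the scene stay as the last script left them, time stands still between calls to the robot, and variables do not carry over. Pictures are saved under pics/ and viewed, at most 10 in all, crops included, and the job is handed in when it is done.

```bash
mkdir -p pics; cat > h.py <<'E'
from bench import *
import numpy as np, cv2
def pix2world(cam,u,v,z=None,d=None):
    c=get_calibration(cam);R=np.array(c["R"]);t=np.array(c["t"])
    ray=np.array([(u-c["cx"])/c["fx"],(v-c["cy"])/c["fy"],1.0])
    o=-R.T@t; w=R.T@ray
    s=d if d is not None else (z-o[2])/w[2]
    return o+s*w
def cloud(cam,dep):
    c=get_calibration(cam);R=np.array(c["R"]);t=np.array(c["t"])
    v,u=np.mgrid[:420,:560]
    P=np.stack([(u-c["cx"])/c["fx"]*dep,(v-c["cy"])/c["fy"]*dep,dep],-1)
    return (P-t)@R
E
python3 - <<'E'
from h import *
for cam in("scene","side"):
    im,d=get_image(cam); cv2.imwrite(f"pics/{cam}0.png",im); np.save(f"{cam}0.npy",d)
    C=cloud(cam,d)
    for th in("tile","stop","holdfast","mallet","tub","bottle","spatula"):
        for r in trace(cam,th)[:3]:
            m=r["mask"]&(d>0); p=C[m]
            print(cam,th,round(r["score"],2),np.round(r["point"]),m.sum(),np.round(np.median(p,0)) if m.sum() else "",np.round(np.percentile(p,[2,98],0)).tolist())
        np
    for th in("seat","boss","stop","mallet","tile"):
        for r in place_of(cam,th)[:3]: print(cam,"pt",th,round(r["score"],2),np.round(r["point"],1))
print(get_clock(),get_orientation())
E
```

```text
scene tile 0.97 [242. 229.] 2226 [503. -51.  24.] [[424.0, -130.0, 3.0], [556.0, 26.0, 28.0]]
scene tile 0.87 [382. 335.] 4570 [827. 236.  24.] [[748.0, 158.0, 5.0], [894.0, 319.0, 28.0]]
scene tile 0.72 [362. 172.] 1337 [220. 284.  23.] [[134.0, 205.0, 3.0], [282.0, 368.0, 28.0]]
scene stop 0.63 [329. 268.] 1961 [647. 151.  20.] [[548.0, 39.0, 2.0], [689.0, 197.0, 85.0]]
scene holdfast 0.57 [334. 253.] 649 [654. 160.  68.] [[601.0, 108.0, 26.0], [679.0, 188.0, 86.0]]
scene mallet 0.77 [132. 237.] 1210 [ 575. -299.   48.] [[419.0, -342.0, 4.0], [593.0, -265.0, 62.0]]
scene tub 0.87 [205. 306.] 4233 [ 798. -103.   63.] [[722.0, -169.0, 4.0], [832.0, -41.0, 100.0]]
scene tub 0.51 [242. 230.] 2252 [502. -51.  24.] [[419.0, -131.0, 2.0], [556.0, 26.0, 28.0]]
scene bottle 0.74 [393. 196.] 945 [410. 335.  72.] [[390.0, 313.0, 8.0], [420.0, 363.0, 148.0]]
scene spatula 0.98 [426. 277.] 1346 [657. 359.   3.] [[456.0, 336.0, -1.0], [718.0, 399.0, 20.0]]
scene pt boss 0.66 [339.2 255.9]
scene pt stop 0.71 [326.2 268.9]
scene pt stop 0.41 [203.8 319.8]
scene pt mallet 0.75 [137.  247.1]
scene p
[... 298 characters left out ...]
 165.] 1857 [804. 225.  24.] [[732.0, 153.0, 2.0], [885.0, 312.0, 29.0]]
side stop 0.75 [326. 188.] 1458 [634. 144.  19.] [[534.0, 33.0, -1.0], [684.0, 199.0, 86.0]]
side tub 0.76 [413. 250.] 3427 [ 774. -104.   61.] [[718.0, -171.0, 1.0], [834.0, -23.0, 101.0]]
side bottle 0.93 [223. 142.] 822 [388. 322.  78.] [[362.0, 312.0, 7.0], [414.0, 346.0, 150.0]]
side spatula 0.97 [306. 148.] 698 [639. 352.   5.] [[445.0, 335.0, -1.0], [714.0, 398.0, 20.0]]
side pt boss 0.91 [334.5 165.4]
side pt stop 0.84 [319.6 194. ]
side pt stop 0.25 [349.9 344.8]
side pt mallet 0.8 [348.3 343.6]
side pt tile 0.78 [379.1 168.1]
side pt tile 0.74 [159.5 176. ]
1.3 [-1.79999377e+02 -7.89373040e-04  1.56522234e+02]
```

View pics/scene0.png

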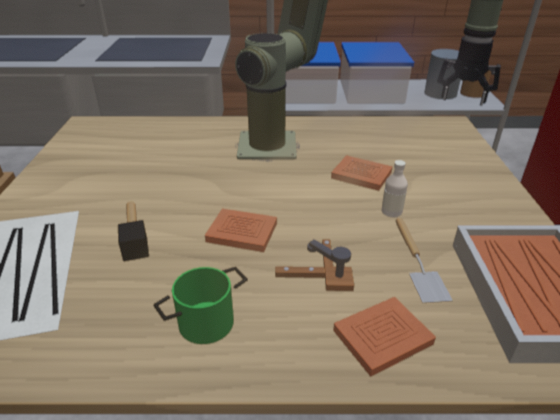

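View pics/side0.png

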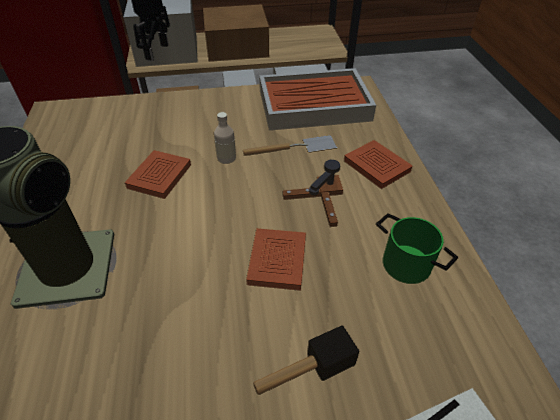

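There are three tiles at scene pixels (242,229), (382,335) and (362,172). The robot's right is -y, and (242,229) lies at y≈-51 against +236 and +284, so that is the tile. The mallet is at (132,237), and the stop with the raised holdfast is at (330,265). Next I'll fit exact poses and confirm the tile in a crop.

```bash
cat >> h.py <<'E'
from scipy.optimize import minimize
def rsd(x,y,x0,x1,y0,y1):  # inside-positive box distance
    return np.minimum(np.minimum(x-x0,x1-x),np.minimum(y-y0,y1-y))
SH=dict(tile=lambda x,y:rsd(x,y,-60,60,-75,75),
 stop=lambda x,y:np.maximum.reduce([rsd(x,y,0,20,-110,0),rsd(x,y,-100,0,0,20),rsd(x,y,0,60,0,60),rsd(x,y,-20,20,0,20)]),
 mallet=lambda x,y:rsd(x,y,0,75,-30,30))
def fit(cam,d,shape,h,g,rad=110,tol=4,ret=False):
    """fit [x,y,yaw] of the flat top (height h) of a shape, in pixels seen at that height"""
    c=get_calibration(cam);R=np.array(c["R"]);t=np.array(c["t"]);o=-R.T@t
    z=cloud(cam,d)[...,2]
    v,u=np.mgrid[:420,:560]
    w=np.stack([(u-c["cx"])/c["fx"],(v-c["cy"])/c["fy"],np.ones(u.shape)],-1)@R
    s=(h-o[2])/w[...,2]; X=o[0]+s*w[...,0]; Y=o[1]+s*w[...,1]
    sel=(np.hypot(X-g[0],Y-g[1])<rad)&(d>0)&(z<h+tol+2)
    X,Y,L=X[sel],Y[sel],(abs(z[sel]-h)<tol)*1.
    def cost(p):
        cc,ss=np.cos(p[2]),np.sin(p[2]);x=X-p[0];y=Y-p[1]
        f=1/(1+np.exp(-np.clip(SH[shape](cc*x+ss*y,-ss*x+cc*y)/1.0,-30,30)))
        return np.mean((f-L)**2)
    best=None
    for da in np.radians([-15,0,15]):
        p0=np.array([g[0],g[1],g[2]+da])
        r=minimize(cost,p0,method="Nelder-Mead",options=dict(initial_simplex=p0+np.array([[0,0,0],[15,0,0],[0,15,0],[0,0,.2]]),xatol=.01,fatol=1e-7,maxiter=2000))
        if best is None or r.fun<best.fun: best=r
    return best.x,best.fun
E
python3 - <<'E'
from h import *
im=cv2.imread("pics/scene0.png"); cv2.imwrite("pics/crop.png",cv2.resize(im[140:360,110:440],None,fx=2.2,fy=2.2,interpolation=cv2.INTER_CUBIC))
for cam in("scene","side"):
    d=np.load(f"{cam}0.npy")
    for n,h,g,rad in(("tile",25,(485,-55,0),120),("stop",19,(630,140,0),150),("mallet",60,(590,-300,3.2),80)):
        for g2 in ([g[2]] if n!="mallet" else [3.2,2.8]):
            p,f=fit(cam,d,n,h,(g[0],g[1],g2),rad); print(cam,n,np.round(p[:2],1),np.round(np.degrees(p[2]),2),round(f,4))
    C=cloud(cam,d).reshape(-1,3)
    m=(C[:,2]>30)&(C[:,2]<50)&(abs(C[:,0]-480)<75)&(abs(C[:,1]+315)<70); P=C[m][:,:2]
    vx,vy,x,y=cv2.fitLine(P.astype(np.float32),cv2.DIST_HUBER,0,.01,.01).ravel(); print("handle",m.sum(),x,y,np.degrees(np.arctan2(vy,vx)),P.min(0),P.max(0))
    m=(C[:,2]>80)&(C[:,2]<92)&(abs(C[:,0]-655)<40)&(abs(C[:,1]-165)<40); print("boss",np.median(C[m],0),C[m].min(0),C[m].max(0))
E
```

```text
scene tile [486.4 -51.6] -14.77 0.0115
scene stop [630.9 141.7] -0.9 0.0083
scene mallet [ 589.2 -290.2] 196.08 0.0085
scene mallet [ 589.2 -290.2] 196.07 0.0085
handle 185 448.0575 -331.98672 23.392881 [ 405.1527567  -357.15606841] [ 553.40016596 -269.84996795]
boss [661.05439035 171.11577957  84.00340032] [638.78617182 150.52453205  80.22251562] [680.70211533 192.09271561  87.28192184]
side tile [480.  -53.7] -15.01 0.0123
side stop [625.  139.3] -1.28 0.0116
side mallet [ 582.5 -292. ] 196.99 0.0045
side mallet [ 582.5 -292. ] 196.99 0.0045
handle 975 462.1727 -332.79608 14.142325 [ 405.03892809 -357.67946619] [ 554.88884493 -285.51204195]
boss [654.69243903 168.39678032  84.50075618] [635.63700249 149.75680608  80.06272026] [676.29816979 189.59594915  88.63694454]
```

View pics/crop.png

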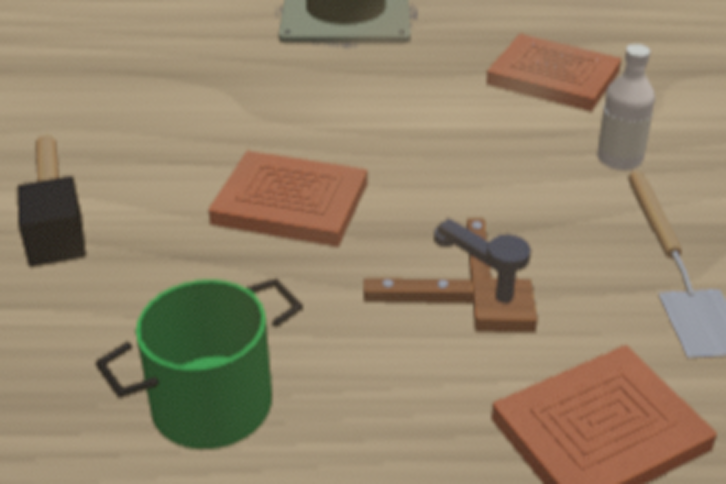

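The crop confirms it: the middle tile at scene (242,229) is the rightmost of the three and lies free. The two cameras agree after a constant offset of about (6,2) mm, so I'll use the averages. The open fingers will serve as a two-point pusher, first along +x.

```bash
cat >> h.py <<'E'
YAW=-1.1
def meas(tag,tg,sg=(628,140,-.02),save=False):
    """tile pose in the stop's frame relative to seat, per camera"""
    for cam in("scene","side"):
        im,d=get_image(cam)
        if save: cv2.imwrite(f"pics/{tag}_{cam}.png",im)
        s,fs=fit(cam,d,"stop",19,sg,150); t,ft=fit(cam,d,"tile",25,tg,120)
        dx=t[:2]-s[:2];c,n=np.cos(s[2]),np.sin(s[2])
        print(tag,cam,"stop",np.round(s[:2],1),np.round(np.degrees(s[2]),2),"tile",np.round(t[:2],1),"rel seat",np.round([c*dx[0]+n*dx[1]+60,-n*dx[0]+c*dx[1]+75],1),"yaw",np.round(np.degrees(t[2]-s[2]),2),round(fs,4),round(ft,4))
E
python3 - <<'E'
from h import *
O0=[180,0,-1.1]
for y in(-1.1,178.9): print(y,solve_ik([375,-52,-3],[180,0,y]))
o=[180,0,178.9] if abs(solve_ik([375,-52,-3],[180,0,178.9])[5])<abs(solve_ik([375,-52,-3],O0)[5]) else O0
move_to([370,-52,120],o); move_linear([370,-52,-3],200)
print(get_wrist_force(),get_tcp_pos())
print(move_linear([484,-54,-3],45,threshold=25),get_wrist_force(),get_tcp_pos(),get_clock())
meas("p1",(560,-55,0),save=True); print(get_gripper_width())
E
```

```text
-1.1 [-2.10556664e+01  9.99638800e+00  1.24602661e+02 -2.54444375e-14
  4.54009512e+01  7.00443336e+01]
178.9 [ -21.05566636    9.996388    124.60266084    0.           45.40095116
 -109.95566636]
[ 1.06331569 -0.63366853  0.20237099] [370.80082957 -52.02508174  -2.50669585]
False [-8.50293093 -1.17779267  6.73370042] [480.07621005 -53.02718339  -4.08394559] 6.925
p1 scene stop [631.1 141.6] -0.86 tile [557.4 -38.4] rel seat [ -11.  -106.1] yaw 0.11 0.0207 0.0202
p1 side stop [624.9 139.7] -1.28 tile [550.3 -40.5] rel seat [ -10.5 -106.8] yaw 0.61 0.0243 0.0146
85.49995156771271
```

```bash
python3 - <<'E'
from h import *
move_linear([491,-54.2,-3],30,threshold=25); print(get_tcp_pos())
p=get_tcp_pos(); move_linear([p[0]-12,p[1],-3],100); move_linear([p[0]-12,p[1],60],250)
o=min(([180,0,y] for y in(88.9,-91.1)),key=lambda o:abs(solve_ik([559,-155,60],o)[5]))
move_to([559,-155,60],o); move_linear([559,-155,-3],200)
print(move_linear([562,-38,-3],45,threshold=25),get_wrist_force(),get_tcp_pos(),get_clock())
meas("p2",(563,50,0),save=True)
E
```

```text
[489.36127142 -53.60878381  -4.1128317 ]
False [ 0.55276156 -3.38703761 -1.87143389] [561.94814902 -38.00991703  -3.04165376] 12.8083
p2 scene stop [630.2 141.6] -1.51 tile [568.3  47.3] rel seat [  0.6 -20.9] yaw 0.22 0.0502 0.0189
p2 side stop [624.9 139.6] -1.31 tile [562.   45.4] rel seat [ -0.7 -20.6] yaw 0.04 0.0304 0.0185
```

```bash
python3 - <<'E'
from h import *
print(move_linear([562.2,-10,-3],20,threshold=14),get_wrist_force(),get_tcp_pos())
p=get_tcp_pos(); move_linear([p[0],p[1]-12,-3],100); move_linear([p[0],p[1]-12,60],250)
# push +x on the middle of the -x face
o=min(([180,0,y] for y in(-1.1,178.9)),key=lambda o:abs(solve_ik([465,66,60],o)[5]))
move_to([468,64,60],o); move_linear([468,64,-3],200)
print(move_linear([507,63,-3],20,threshold=14),get_wrist_force(),get_tcp_pos(),get_clock())
p=get_tcp_pos(); move_linear([p[0]-15,p[1],-3],100); move_linear([p[0]-15,p[1],100],250)
meas("p3",(567,67,0),save=True)
E
```

```text
True [ 0.89096953 -0.07892982  0.74990344] [561.87210553 -17.64363742  -3.21999049]
True [-0.20865869  0.24038261  0.13360359] [492.72632687  63.41084583  -4.63373377] 18.0167
p3 scene stop [629.9 141.5] -1.57 tile [569.9  68.2] rel seat [2. 0.] yaw 0.66 0.0543 0.014
p3 side stop [625.4 140.1] -1.5 tile [563.6  66.4] rel seat [ 0.2 -0.3] yaw 0.42 0.0708 0.0185
```

Step 1 looks met: against the stop fit from before the push, the tile is within 0.5 mm and 0.3°. Now I'll plan the mallet grasp and check IK.

```bash
cat >> h.py <<'E'
from scipy.spatial.transform import Rotation as Ro
TH=np.radians(32); S=108
up=np.array([0,0,1.])
def pose(p,h,lie,sign):
    """TCP pose for grasp point p; h = handle direction (lie) or outward azimuth (upright)"""
    h=np.array(h,float)
    a=-np.cos(TH)*up-np.sin(TH)*h if lie else np.cos(TH)*h-np.sin(TH)*up
    hd=h if lie else up
    y=sign*np.cross(hd,a); y/=np.linalg.norm(y)
    R=np.stack([np.cross(y,a),y,a],1)
    return (np.array(p)+19*a).tolist(),Ro.from_matrix(R).as_euler("xyz",degrees=True).tolist(),a
az=lambda d:np.array([np.cos(np.radians(d)),np.sin(np.radians(d)),0])
MF=np.array([583.5,-291.5,30.]);MH=az(196.6)
PK=MF+S*MH
E
python3 - <<'E'
from h import *
f=lambda p,o:(lambda q:None if q is None else np.round(q))(solve_ik(p,o))
for s in(1,-1):
    p,o,a=pose(PK,MH,True,s); print(s,"pick",f(p,o),f((np.array(p)-90*a).tolist(),o),np.round(p))
    for d in(-40,-20,0,20):
        p,o,a=pose([540,-190,S],az(d),False,s); print("  place",d,f(p,o))
        p,o,a=pose([655.6,168.7,85+S],az(d+20),False,s); print("  boss",d+20,f(p,o))
E
```

```text
1 pick [-58.  25. 109.  45.  47. -17.] [-64.  14. 111.  39.  56. -13.] [ 490. -319.   14.]
  place -40 [-19.  15. 129. 224.  26.  61.]
  boss -20 None
  place -20 [-34.  12. 132. 150.  25. 110.]
  boss 0 [ 11.  11. 116. 243.  11.  33.]
  place 0 [-48.  14. 129. 103.  40. 133.]
  boss 20 [ -0.  10. 118. 103.  18. 155.]
  place 20 [-54.  20. 120.  79.  56. 137.]
  boss 40 [-10.  14. 113.  81.  41. 159.]
-1 pick None None [ 490. -319.   14.]
  place -40 [ -19.   15.  129.  224.   26. -119.]
  boss -20 None
  place -20 [-34.  12. 132. 150.  25. -70.]
  boss 0 [  11.   11.  116.  243.   11. -147.]
  place 0 [-48.  14. 129. 103.  40. -47.]
  boss 20 [ -0.  10. 118. 103.  18. -25.]
  place 20 [-54.  20. 120.  79.  56. -43.]
  boss 40 [-10.  14. 113.  81.  41. -21.]
```

```bash
python3 - <<'E'
from h import *
f=lambda p,o:(lambda q:None if q is None else np.round(q))(solve_ik(p,o))
p,o,a=pose(PK,MH,True,1); print("lift",f([p[0],p[1],230],o))
for s in(1,-1):
  for d in(20,40,60,80):
    print(s,d)
    for P in([540,-190,S],[540,-190,S+130],[655.6,168.7,85+S+40],[655.6,168.7,63+S]):
        p,o,a=pose(P,az(d),False,s); print("  ",f(p,o),f((np.array(p)-80*a).tolist(),o))
E
```

```text
lift [-58.   5. 103.  34.  67.   3.]
1 20
   [-54.  20. 120.  79.  56. 137.] [-64.  11. 124.  70.  64. 141.]
   [-54.   3. 118.  68.  62. 159.] [-64.  -5. 120.  62.  72. 161.]
   None None
   [ -0.  13. 118. 112.  19. 146.] None
1 40
   [-55.  27. 109.  63.  71. 137.] [-63.  22. 109.  57.  79. 139.]
   [-55.  13. 107.  59.  79. 152.] [-63.   9. 106.  56.  87. 152.]
   None None
   [-10.  16. 113.  85.  41. 155.] [-17.   6. 119.  77.  47. 160.]
1 60
   [-53.  34.  96.  52.  85. 135.] [-59.  32.  93.  48.  92. 136.]
   [-53.  22.  95.  51.  93. 145.] [-59.  21.  90.  49. 101. 146.]
   [-15.  17. 102.  67.  63. 161.] None
   [-15.  23. 103.  70.  60. 153.] [-22.  17. 106.  65.  67. 155.]
1 80
   [-49.  41.  84.  42.  98. 130.] [-53.  41.  77.  40. 105. 132.]
   [-49.  31.  82.  44. 107. 139.] [-53.  32.  74.  43. 114. 140.]
   [-15.  26.  89.  59.  81. 155.] [-22.  23.  88.  56.  88. 156.]
   [-15.  31.  91.  60.  78. 150.] [-22.  28.  90.  57.  85. 151.]
-1 20
   [-54.  20. 120.  79.  56. -43.] [-64.  11. 124.  70.  64. -39.]
   [-54.   3. 118.  68.  62. -21.] [-64.  -5. 120.  62.  72.
[... 262 characters left out ...]
6.  56.  87. -28.]
   [-10.  10. 112.  76.  42. -13.] [-17.  -0. 117.  69.  50.  -9.]
   [-10.  16. 113.  85.  41. -25.] [-17.   6. 119.  77.  47. -20.]
-1 60
   [-53.  34.  96.  52.  85. -45.] [-59.  32.  93.  48.  92. -44.]
   [-53.  22.  95.  51.  93. -35.] [-59.  21.  90.  49. 101. -34.]
   [-15.  17. 102.  67.  63. -19.] [-22.  11. 104.  63.  71. -18.]
   [-15.  23. 103.  70.  60. -27.] [-22.  17. 106.  65.  67. -25.]
-1 80
   [-49.  41.  84.  42.  98. -50.] [-53.  41.  77.  40. 105. -48.]
   [-49.  31.  82.  44. 107. -41.] [-53.  32.  74.  43. 114. -40.]
   [-15.  26.  89.  59.  81. -25.] [-22.  23.  88.  56.  88. -24.]
   [-15.  31.  91.  60.  78. -30.] [-22.  28.  90.  57.  85. -29.]
```

```bash
python3 - <<'E'
from h import *
p,o,a=pose(PK,MH,True,1)
p0=get_tcp_pos(); move_linear([p0[0]-20,p0[1],200],300)
move_to((np.array(p)-90*a).tolist(),o)
print(move_linear(p,120,threshold=15),get_tcp_pos(),get_clock())
clamp(); print(get_gripper_width(),get_grip_force())
move_linear([p[0],p[1],60],60); print(get_gripper_width(),get_wrist_force(),get_torque())
move_linear([p[0],p[1],240],200)
p,o,a=pose([540,-190,S+130],az(60),False,1); move_to(p,o)
print(get_gripper_width(),get_grip_force(),get_clock(),get_tcp_pos(),p)
for c in("scene","side"):
    im,d=get_image(c); cv2.imwrite(f"pics/m1{c}.png",im)
A=[cv2.imread(f"pics/m1{c}.png") for c in("scene","side")]
cv2.imwrite("pics/m1.png",cv2.resize(np.hstack(A),(800,300),interpolation=cv2.INTER_AREA))
E
```

```text
False [ 489.92926488 -319.79160247   14.34662116] 21.9167
22.118416342077136 58.41687798500061
22.22785425449951 [ 0.13255407  0.68824635 -3.5079007 ] [-0.19448393  0.6756605   0.03442092]
22.489580886451186 58.85996639728546 26.5917 [ 548.14949872 -176.26433779  227.84706656] [548.056456913486, -176.04580729685262, 227.9315339795691]
```

View pics/m1.png

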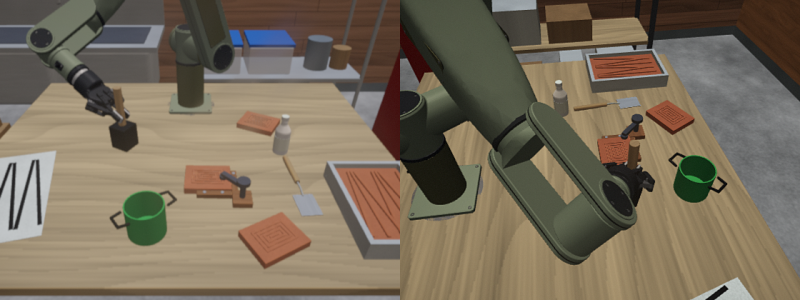

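The mallet is held nearly upright above the bench at scene (125,130), with a lean of about 8° that pressing on the bench should straighten. The tile at (210,180) is still in the stop. Now I'll set the mallet down.

```bash
python3 - <<'E'
from h import *
p,o,a=pose([540,-190,S+130],az(60),False,1)
move_linear([p[0],p[1],p[2]-105],200)
t=move_linear([p[0],p[1],p[2]-145],30,threshold=6); z=get_tcp_pos()[2]; print(t,"face z at contact",z-(p[2]-130),get_wrist_force(),get_torque())
t=move_linear([p[0],p[1],z-8],15,threshold=22); print(t,get_tcp_pos()[2]-(p[2]-130),get_wrist_force())
q=get_tcp_pos(); move_linear([q[0],q[1],q[2]+1.5],20); print(get_wrist_force())
ungrasp(); wait(.5)
q=np.array(get_tcp_pos()); move_linear((q-85*a).tolist(),150); print(get_clock())
im,d=get_image("scene"); cv2.imwrite("pics/m2.png",im[120:320,60:340]); C=cloud("scene",d)
m=(C[...,2]>90)&(np.hypot(C[...,0]-540,C[...,1]+190)<40); P=C[m]; print(len(P),P.min(0),P.max(0))
for lo in(95,120,150,175):
    k=P[(P[:,2]>lo)&(P[:,2]<lo+20)]; print(lo,len(k),np.median(k,0) if len(k) else "")
k=C[(C[...,2]>70)&(C[...,2]<80)&(np.hypot(C[...,0]-540,C[...,1]+190)<60)]; print("headtop",len(k),np.median(k,0))
cv2.imwrite("pics/m2.png",cv2.resize(im[120:320,60:340],None,fx=2,fy=2))
E
```

```text
True face z at contact 0.2778402968786793 [-0.75273096 -1.51072218  4.59036797] [0.03491773 0.04478462 0.00506756]
True 0.43705853473785794 [-0.03166467 -0.07742923  3.62384861]
[ 0.72978678  0.72631648 -3.73559118]
30.675
466 [ 534.85410949 -199.78133921   90.27901801] [ 558.0142703  -176.39186457  196.79594167]
95 77 [ 551.98092823 -185.93574818  103.78541696]
120 81 [ 552.55191797 -185.79105835  130.28515372]
150 85 [ 552.62631832 -186.35335899  160.49030275]
175 116 [ 551.41570968 -186.58051977  187.58153644]
headtop 344 [ 553.09445261 -182.43604878   74.74790609]
```

View pics/m2.png

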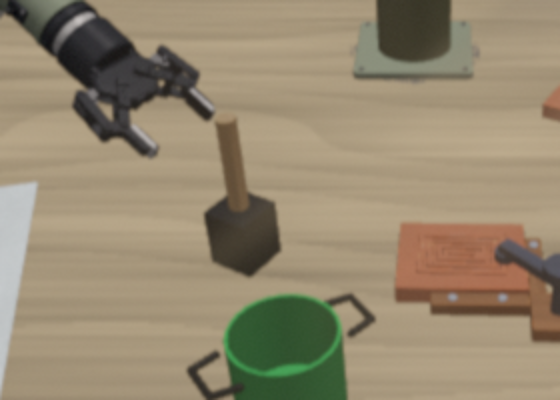

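The mallet stands upright and free at scene (120–140, 180–255), with its axis at about (540,-188). The tile and holdfast are untouched. Now I'll take it again and drive the holdfast down.

```bash
python3 - <<'E'
from h import *
p,o,a=pose([540,-189,S+1],az(60),False,-1)
move_to((np.array(p)-85*a).tolist(),o)
print(move_linear(p,120,threshold=12)); clamp(); print(get_gripper_width(),get_grip_force(),get_tcp_pos(),p)
off=np.array(p)-np.array([540,-189,1.])   # TCP minus mallet face
L=lambda x,y,z,f=200,**k:move_linear((np.array([x,y,z])+off).tolist(),f,**k)
L(540,-189,130); L(655.6,168.7,130,220); L(655.6,168.7,92,100); print(get_wrist_force(),get_clock())
t=L(655.6,168.7,58,25,threshold=38); print(t,np.array(get_tcp_pos())-off,get_wrist_force(),get_gripper_width(),get_clock())
im,d=get_image("scene"); cv2.imwrite("pics/k1.png",cv2.resize(im[140:340,200:460],None,fx=2,fy=2))
C=cloud("scene",d); t0,f=fit("scene",d,"tile",25,(569,68,0),120); print("tile",t0,f)
E
```

```text
False
22.668709080400927 58.52373003959656 [ 548.24315525 -175.5382106    99.20875779] [548.056456913486, -175.04580729685262, 98.93153397956911]
[-0.43916825 -0.45852681 -3.45328718] 38.0083
False [657.47752678 169.75788935  64.37744493] [-7.74163615 -3.40746649 16.56489642] 22.39914077757429 39.5167
tile [ 5.69624426e+02  6.84505344e+01 -1.17678774e-02] 0.01409532857346462
```

View pics/k1.png

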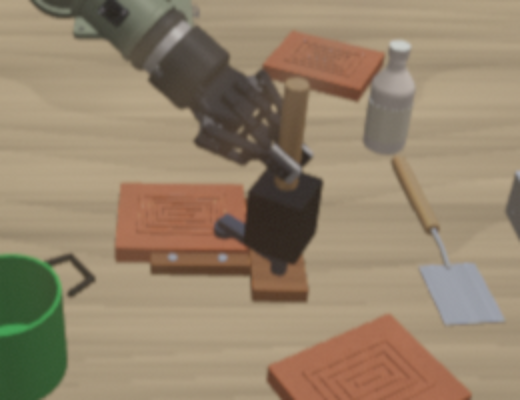

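The head sits on the boss at (280,215) in the crop, and the pad is close to the tile. The arm is still yielding about 6 mm at 17 N, so I'll press further.

```bash
python3 - <<'E'
from h import *
p,o,a=pose([540,-189,S+1],az(60),False,-1); off=np.array(p)-np.array([540,-189,1.])
L=lambda x,y,z,f=200,**k:move_linear((np.array([x,y,z])+off).tolist(),f,**k)
for z in(54,50,46,42):
    t=L(655.6,168.7,z,25,threshold=30); F=get_wrist_force(); print(z,t,np.round(np.array(get_tcp_pos())-off,2),np.round(F,1))
    if F[2]>34: break
wait(.2); print(get_wrist_force())
L(655.6,168.7,100,80)
im,d=get_image("scene"); cv2.imwrite("pics/k2.png",cv2.resize(im[140:340,200:460],None,fx=2,fy=2))
print(get_gripper_width(),get_clock())
E
```

```text
54 False [658.75 170.38  63.84] [-10.1  -2.6  25.9]
50 False [660.51 170.8   63.47] [-11.4  -2.7  33.4]
46 False [661.88 171.55  63.03] [-12.8  -2.8  39.9]
[-12.15404214  -2.09025638  40.08526421]
22.500278100576768 41.5667
```

View pics/k2.png

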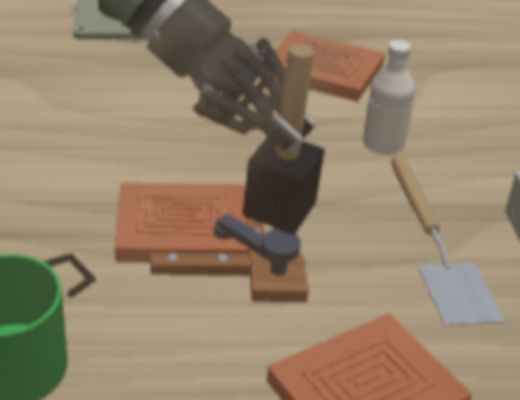

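```bash
python3 - <<'E'
from h import *
p,o,a=pose([540,-189,S+1],az(60),False,-1); off=np.array(p)-np.array([540,-189,1.])
L=lambda x,y,z,f=200,**k:move_linear((np.array([x,y,z])+off).tolist(),f,**k)
L(655.6,168.7,130); L(540,-189,130,220)
for cam,b in(("scene",(661,171)),("side",(654.7,168.4))):
    im,d=get_image(cam); C=cloud(cam,d).reshape(-1,3)
    k=C[(np.hypot(C[:,0]-b[0],C[:,1]-b[1])<16)&(C[:,2]>50)]; print(cam,len(k),np.median(k,0) if len(k) else "")
    t0,f=fit(cam,d,"tile",25,(567,67,0),120); print("tile",t0,f)
print(get_clock())
E
```

```text
scene 117 [661.60532376 171.12885688  62.68575464]
tile [ 5.69895529e+02  6.81722444e+01 -1.31400798e-02] 0.016612789072415843
side 84 [653.67512449 166.82472501  62.66476047]
tile [ 5.63543839e+02  6.67182776e+01 -2.18642581e-02] 0.025740905265976735
43.825
```

The boss has dropped from 84.3 to 62.7 mm, so about 22 mm of travel, and the pad is seated. The tile hasn't moved. Now I'll set the mallet down.

```bash
python3 - <<'E'
from h import *
p,o,a=pose([540,-189,S+1],az(60),False,-1); off=np.array(p)-np.array([540,-189,1.])
L=lambda x,y,z,f=200,**k:move_linear((np.array([x,y,z])+off).tolist(),f,**k)
L(540,-189,28,200)
print(L(540,-189,-15,30,threshold=6)); z=get_tcp_pos()[2]-off[2]; print("contact",z)
print(L(540,-189,z-8,15,threshold=22),get_wrist_force())
z=get_tcp_pos()[2]-off[2]; L(540,-189,z+1,20); print(z,get_wrist_force())
ungrasp(); wait(.5)
q=np.array(get_tcp_pos()); move_linear((q-100*a).tolist(),150); wait(.3)
im,d=get_image("scene"); C=cloud("scene",d); P=C[(C[...,2]>80)&(np.hypot(C[...,0]-545,C[...,1]+188)<45)]
for lo in(85,110,140,165,180):
    k=P[(P[:,2]>lo)&(P[:,2]<lo+20)]; print(lo,len(k),np.median(k,0) if len(k) else "")
print(P[:,2].max(),get_clock())
cv2.imwrite("pics/e.png",cv2.resize(im[110:310,60:400],(782,460)))
E
```

```text
True
contact 0.9980335108698739
True [-3.55602013 -2.61091857  4.71198937]
1.2251647609563605 [-0.74506635  0.83066025 -3.03572032]
85 76 [ 546.7993713  -186.68515761   95.40912852]
110 77 [ 548.15524032 -187.11851613  119.17266492]
140 81 [ 547.64469999 -186.26887949  149.29663333]
165 88 [ 547.69457376 -186.5863786   175.07564405]
180 108 [ 545.43187904 -188.44091014  191.75057641]
196.763273909582 48.3167
```

View pics/e.png

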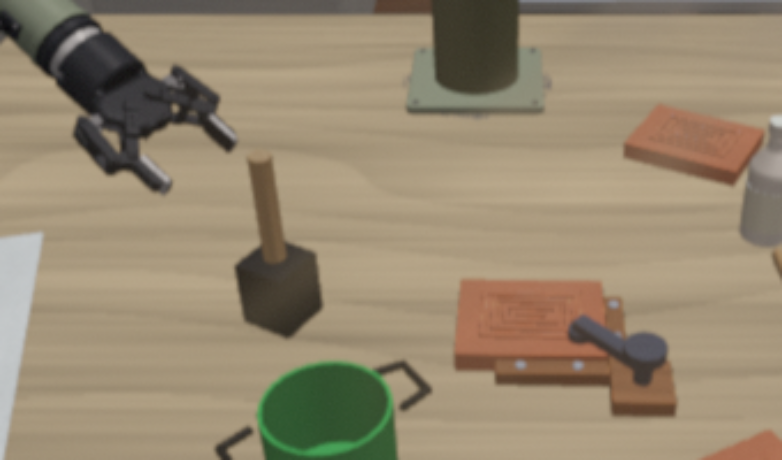

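The mallet stands upright and free at (275,245), the tile is flush at (530,325), and the holdfast pad is down on it at (580,328). I'm handing the job in.

```bash
python3 -c "
from bench import *
print(finish_job())"
```

```text
the job is handed in; nothing more can be done
None
```

I handed the job in at about 48 s on the robot clock: tile flush in the stop, holdfast down about 22 mm onto it, mallet standing free on its head; `finish_job` gave no verdict, so this rests on my own camera and force checks.

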